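# Find the hidden catch of the stall's cash drawer

## Task

One of the five wooden inlays sunk into the top of the dark display plinth is the hidden catch of its cash drawer, and it looks just like the others. Feel along them with the fingertips for the one that gives, press it in until the drawer springs open, then draw back and leave the drawer out. Pick nothing up, and leave the stones, cups and other wares where they stand.

Things in the scene. Friction and masses are not known exactly. Their poses are not given: they have to be found in the camera images.
- plinth: low charcoal-painted wooden display plinth, fixed to the table, 180 (x) x 380 (y) x 90 mm high; origin at the centre of its underside, z up, -x towards its drawer side (the robot's side), y along the row of inlays. Its flat top, 90 mm above the table, has five identical pale wooden inlays, one of them the catch, in a row along y at a pitch of 54 mm, their faces 1.5 mm below the top
- inlay1 (a point): centre of the upper face of inlay 1 of the five, counted from the plinth's +y (left) end, 64 mm (plinth x) x 44 mm (plinth y), 88.5 mm above the table; axes as the plinth's. A fixed place on the plinth: it does not sink with the catch, nor tell whether this inlay is the catch or a solid one
- inlay2 (a point): centre of the upper face of inlay 2 of the five, counted from the plinth's +y (left) end, 64 mm (plinth x) x 44 mm (plinth y), 88.5 mm above the table; axes as the plinth's. A fixed place on the plinth: it does not sink with the catch, nor tell whether this inlay is the catch or a solid one
- inlay3 (a point): centre of the upper face of inlay 3 of the five, counted from the plinth's +y (left) end, 64 mm (plinth x) x 44 mm (plinth y), 88.5 mm above the table; axes as the plinth's. A fixed place on the plinth: it does not sink with the catch, nor tell whether this inlay is the catch or a solid one
- inlay4 (a point): centre of the upper face of inlay 4 of the five, counted from the plinth's +y (left) end, 64 mm (plinth x) x 44 mm (plinth y), 88.5 mm above the table; axes as the plinth's. A fixed place on the plinth: it does not sink with the catch, nor tell whether this inlay is the catch or a solid one
- inlay5 (a point): centre of the upper face of inlay 5 of the five, counted from the plinth's +y (left) end, 64 mm (plinth x) x 44 mm (plinth y), 88.5 mm above the table; axes as the plinth's. A fixed place on the plinth: it does not sink with the catch, nor tell whether this inlay is the catch or a solid one
- catch (a joint): how far the catch, one unknown inlay of the five, is pressed in (m): 0 at rest, 0.006 at its stop. The four others are solid. Pressed straight down anywhere on its face, 2 N starts it, it frees the drawer at about 3.5 mm (4 to 5 N), meets its stop at 6 mm (5 N), and springs back when let go
- drawer (a joint): how far the shallow cash drawer is out: 0 shut, 0.055 m fully out. Its front, 346 x 70 mm, without a handle, is flush with the plinth's -x side. It is latched; when the catch is pressed a spring drives it out towards the plinth's -x in about half a second and it stays out
- drawer_front (a point): centre of the outer face of the drawer front, 41 mm above the table; moves with the drawer
- pebble_white: plaster-white stone 38 mm across, 30 mm high, standing on the plinth's top at the left end of the inlay row; origin at the centre of its underside
- pebble_grey: grey stone 44 mm across, 32 mm high, on the plinth's top behind the inlay row; origin at the centre of its underside
- tealight: small amber glass cup, 48 mm across, 34 mm high, on the plinth's top behind the inlay row; origin at the centre of its underside
- house: white plaster model house with a grey roof, 60 x 70 mm, 133 mm high, on the table right of the plinth; origin at the centre of its underside
- jar: glass jar with a wooden lid, 60 mm across, 85 mm high, on the table left of the plinth; origin at the centre of its underside
- dish: white ceramic bowl, 100 mm across, 35 mm high, on the table right of the plinth; origin at the centre of its underside

How it is judged:
By the outcome, as a careful person would: the job done as asked, in the order asked, and still so for the second after the job is handed in, with the robot touching nothing.
It also fails if it takes over 58 s, if anything falls off the work surface, if the arm or the gripper's body presses on something with over 40 N, if the wrist force passes 120 N, or if a joint passes its speed limit or range.

## Robot

A 6-joint arm with a two-finger parallel gripper is mounted at the origin on the work surface. World frame = base frame: x ahead of the robot, y to its left, z up, the work surface at z = 0. Lengths are in m, angles in rad, forces in N, time in s.
With the tool pointing down it reaches from about 0.3 to 0.875 m from the base axis. Payload 6.4 kg.
Tool frame: the origin (TCP) lies at the very end of the fingers, on their centre line; the grasp point (between the pads) lies 19 mm behind it (ctrl.tcp_to_grasp is the distance from the TCP to the grasp point, in m); z points along the fingers, y is the direction in which the jaws open and shut (so a half turn about z gives the same grasp; the last joint's range is limited). The gripper opens to 85 mm and grips with 20 to 120 N. Pads are 22 mm wide; open, the fingers measure 114 mm over their backs; the gripper's body (76 mm by 85 mm) begins 54 mm behind the grasp point. The pads swing forward as they close: fully open they stand 13 mm farther back than shut.
Start: joints at [1.013, 0.181, 1.607, -0, 1.354, -0.206], TCP at [0.198, 0.54, 0.231] pointing down, gripper open.
Joint ranges: [-2.99, 2.99], [-0.89, 2.07], [0.3, 2.58], [-1.14, 4.28], [0, 2.63], [-3.12, 3.12]. Speed limits (rad/s): [2.57, 2.57, 3.01, 3.14, 3.14, 3.14].

## Interface

Orientations are given as a unit quaternion [w, x, y, z].
In Python, from bench import ctrl gives the robot as it stands. The module is installed in compiled form; this text tells all that it offers.
- The arm moves only by the tool drive_tool, never from a script. Its argument "deltas" is a list of rows, each an object with "slide": the shift along the tool's x, y, z as a fraction of full scale, a list of three; "delta_rot": the turn, a rotation vector about the tool's x, y, z as a fraction of full scale, a list of three; "hand": the opening, from 0 (shut) to 1 (fully open). In form: [{"slide": [tx, ty, tz], "delta_rot": [wx, wy, wz], "hand": hand}, ...]. A call has exactly 5 rows; each row shifts and turns the commanded pose from where the row before left it, along the tool's axes as they then stand; what a row does not reach is not made up. Full scale, the value 1, is 50 mm for a shift and 180 degrees for a turn. A row lasts 1/8 s, in which the tool goes at most 62.5 mm and 10.7 degrees, less where a joint would pass 70% of its speed; a pose out of reach is approached as far as the arm can. A call with a number of a shift or a turn outside -1 to 1 is refused whole. A call with a gripper value outside its range is refused whole. The fingers move at their own pace and stop on an object; the grip force is fixed at half the most. Time passes only in rows, so rows that do not move let the fingers close, or fill a call up. It gives the time, the measured TCP pose, the force and the opening at its end, in the units of the state.
- ctrl.get_obs(): the state, without advancing time (a new reading comes with each control period).
- ctrl.camera(name): name is "side" or "top"; returns a dict with "frame" (480x640x3 uint8, red, green, blue), "mtx" (3x3 intrinsics, pixels), "dist" ([k1, k2, p1, p2, k3] as OpenCV has them; the pictures are not rectified), "R" (3x3) and "t" (3): a world point X has camera coordinates R X + t. Camera axes: x right, y down, z forward; pixel columns grow to the right and rows downward; lengths in m; the calibration is good to about 2 mm. A picture is of the moment at which its call begins. There is no depth.
- ctrl.hand_in(): hands the job in, once; it reports no verdict.
The state is a dict: "time_s": time; "q": joint angles; "dq": joint speeds; "joint_efforts": joint torques, N m; "eef_pos": TCP position; "eef_rot": TCP orientation; "wrist_force": force on the tool from outside, world axes, zero at the start; "torque": the same for the moment, N m; "opening": opening from 0.0 (shut) to 1.0 (fully open).
Only numpy, scipy, OpenCV 4.12 (cv2) and the standard library are available. Lean on these libraries where they do the work, as an engineer would, in place of code of your own. Each camera call takes 0.05 s, during which the arm holds its last target.

## Working session

There is one attempt and no reset: what is moved stays moved. The work goes in short steps, Python scripts to look and compute and a tool call to move; the robot and the scene stay as the last step left them, time stands still between calls to the robot, and variables do not carry over. Pictures are saved under pics/ and viewed, and the job is handed in when it is done.

Besides the shell and the picture viewer there is one more tool, called by a JSON object that holds its "fn" and its "kwargs". drive_tool: Moves the arm, as the interface text tells. Its arguments: {"type":"object","properties":{"deltas":{"type":"array","items":{"type":"object","properties":{"slide":{"type":"array","items":{"type":"number"}},"delta_rot":{"type":"array","items":{"type":"number"}},"hand":{"type":"number"}}}}},"required":["deltas"]}

```bash
mkdir -p pics
python3 - <<'E'
from bench import ctrl
import cv2,pickle
o=ctrl.get_obs()
for k in("time_s","eef_pos","eef_rot","wrist_force","opening"):print(k,o[k])
for n in("side","top"):
    c=ctrl.camera(n);pickle.dump(c,open(n+".pkl","wb"))
    cv2.imwrite(f"pics/{n}0.png",c["frame"][:,:,::-1])
    print(c["mtx"],c["dist"],-c["R"].T@c["t"])
E
```

```text
time_s 0.0
eef_pos [0.1978052  0.53928654 0.23037875]
eef_rot [-3.45810732e-04  1.75004842e-01  9.84567139e-01 -8.57658490e-04]
wrist_force [ 0.21239519  0.32902486 -0.6473081 ]
opening 0.9966043651810552
[[506.52554644   0.         324.8975344 ]
 [  0.         506.52554644 237.32836009]
 [  0.           0.           1.        ]] [-0.02094352  0.          0.          0.          0.        ] [ 0.26916184 -0.74200668  0.85544893]
[[568.0051532    0.         316.38064259]
 [  0.         568.0051532  240.73137834]
 [  0.           0.           1.        ]] [0.05833408 0.         0.         0.         0.        ] [ 0.2752292  -0.00460758  1.2817921 ]
```

```bash
ls pics
```

```text
side0.png
top0.png
```

View pics/side0.png

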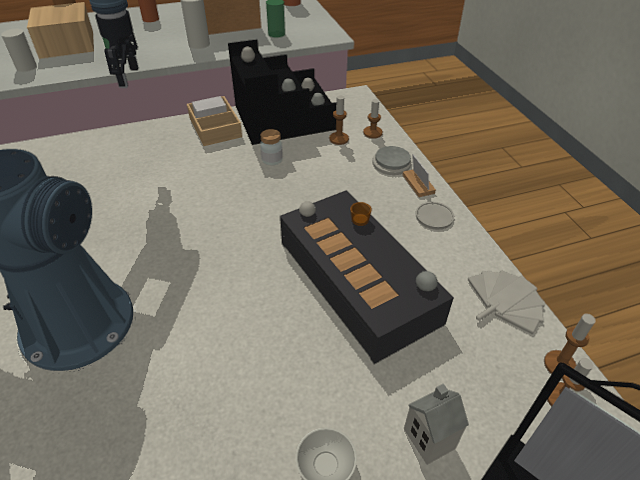

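View pics/top0.png

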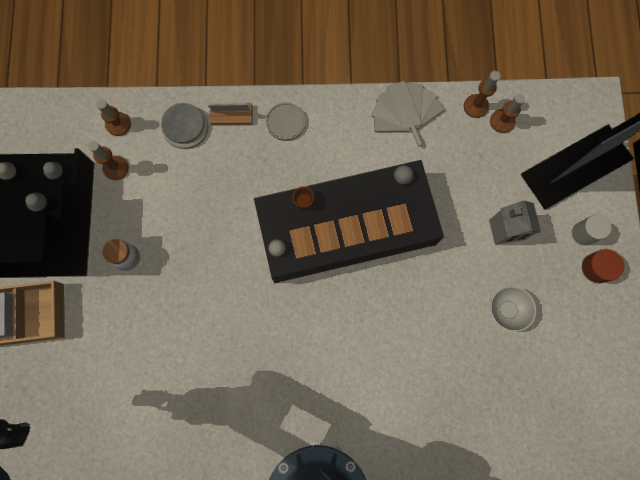

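The side view shows the plinth with its row of five inlays from (322,228) to (379,294). In the top view they run from (303,242), which is inlay 1, to (400,219), which is inlay 5. The white stone at (277,247) sits beside inlay 1, the cup is at (303,198) and the grey stone at (403,175).

```bash
cat > h.py <<'E'
import cv2,numpy as np,pickle
def ray(c,px,z):
    u=cv2.undistortPoints(np.array(px,float).reshape(-1,1,2),c["mtx"],c["dist"]).reshape(-1,2)
    d=np.c_[u,np.ones(len(u))]@c["R"]; C=-c["R"].T@c["t"]
    return C+d*((z-C[2])/d[:,2])[:,None]
def inlays(c,box):
    hsv=cv2.cvtColor(c["frame"],cv2.COLOR_RGB2HSV)
    m=cv2.inRange(hsv,(5,70,90),(25,255,255))
    k=np.zeros_like(m);x0,x1,y0,y1=box;k[y0:y1,x0:x1]=m[y0:y1,x0:x1]
    cs,_=cv2.findContours(k,cv2.RETR_EXTERNAL,cv2.CHAIN_APPROX_NONE)
    return [cv2.minAreaRect(q) for q in cs if cv2.contourArea(q)>150]
E
python3 - <<'E'
from h import *
for n,b in(("top",(280,420,200,262)),("side",(295,405,215,310))):
    c=pickle.load(open(n+".pkl","rb"))
    r=inlays(c,b);p=ray(c,[q[0] for q in r],.0885)
    for q,w in zip(r,p):print(n,np.round(q[0],1),np.round(q[1],1),np.round(w,4))
    w=p[np.argsort(-p[:,1])];d=w[-1]-w[0];print("yaw deg",np.degrees(np.arctan2(d[0],-d[1])),np.linalg.norm(d)/4)
E
```

```text
top [302.2 241.4] [28.6 20.1] [0.5348 0.0203 0.0885]
top [326.6 235.9] [28.6 20.1] [ 0.5461 -0.0323  0.0885]
top [350.9 230.2] [28.6 20. ] [ 0.5577 -0.0851  0.0885]
top [375.2 224.4] [28.6 20.1] [ 0.5694 -0.1381  0.0885]
top [399.2 218.8] [28.6 19.9] [ 0.581  -0.1905  0.0885]
yaw deg 12.351234793691484 0.05395189784591657
side [378.5 294. ] [19.2 34. ] [ 0.5808 -0.192   0.0885]
side [362.6 275.8] [18.3 33. ] [ 0.5692 -0.1387  0.0885]
side [347.5 259.1] [17.  31.9] [ 0.5568 -0.0865  0.0885]
side [334. 243.] [15.8 31.3] [ 0.5461 -0.0337  0.0885]
side [320.6 228.2] [14.9 30.6] [0.5337 0.0187 0.0885]
yaw deg 12.606920366104633 0.05396208357347304
```

{"fn": "drive_tool", "kwargs": {"deltas": [{"slide": [0, 0, 0], "delta_rot": [0, 0, -0.045], "hand": 0}, {"slide": [0, 0, 0], "delta_rot": [0, 0, -0.045], "hand": 0}, {"slide": [0, 0, 0], "delta_rot": [0, 0, -0.045], "hand": 0}, {"slide": [0, 0, 0], "delta_rot": [0, 0, -0.045], "hand": 0}, {"slide": [0, 0, 0], "delta_rot": [0, 0, 0], "hand": 0}]}}

```text
time_s: 0.72
eef_pos: [0.198, 0.5396, 0.2308]
eef_rot: [-0.0, -0.106, 0.994, -0.0]
wrist_force: [0.1, -0.2, 0.5]
opening: 0.002
```

```bash
cat >> h.py <<'E'
P=np.array([[.5343,.0195],[.5461,-.033],[.5573,-.0858],[.5693,-.1384],[.5809,-.1912]])
def go(i,z,dx=0):
    from bench import ctrl
    from scipy.spatial.transform import Rotation as R
    o=ctrl.get_obs();q=o["eef_rot"];r=R.from_quat([q[1],q[2],q[3],q[0]]).as_matrix()
    t=np.r_[P[i-1],z]
    print(round(o["time_s"],2),np.round(o["eef_pos"],4),"tool y deg",np.degrees(np.arctan2(r[1,1],r[0,1])).round(2),"z",r[:,2].round(4),"F",np.round(o["wrist_force"],2),o["opening"])
    print("slide total mm",np.round(1000*r.T@(t-o["eef_pos"]),1),"units",np.round(r.T@(t-o["eef_pos"])/.05,3))
E
python3 -c "
from h import *
go(1,.14)"
```

```text
0.72 [0.198  0.5396 0.2308] tool y deg 102.17 z [-5.e-04 -8.e-04 -1.e+00] F [ 0.07 -0.23  0.5 ] 0.0015580666288923363
slide total mm [-219.2 -579.2   91.1] units [ -4.383 -11.584   1.822]
```

{"fn": "drive_tool", "kwargs": {"deltas": [{"slide": [-0.29, -0.77, 0], "delta_rot": [0, 0, 0], "hand": 0}, {"slide": [-0.29, -0.77, 0], "delta_rot": [0, 0, 0], "hand": 0}, {"slide": [-0.29, -0.77, 0], "delta_rot": [0, 0, 0], "hand": 0}, {"slide": [-0.29, -0.77, 0], "delta_rot": [0, 0, 0], "hand": 0}, {"slide": [-0.29, -0.77, 0], "delta_rot": [0, 0, 0], "hand": 0}]}}

```text
time_s: 1.35
eef_pos: [0.3102, 0.3659, 0.2312]
eef_rot: [0.0, -0.105, 0.994, -0.0]
wrist_force: [0.1, -0.4, 0.5]
opening: -0.0
```

{"fn": "drive_tool", "kwargs": {"deltas": [{"slide": [-0.29, -0.77, 0], "delta_rot": [0, 0, 0], "hand": 0}, {"slide": [-0.29, -0.77, 0], "delta_rot": [0, 0, 0], "hand": 0}, {"slide": [-0.29, -0.77, 0], "delta_rot": [0, 0, 0], "hand": 0}, {"slide": [-0.29, -0.77, 0], "delta_rot": [0, 0, 0], "hand": 0}, {"slide": [-0.29, -0.77, 0], "delta_rot": [0, 0, 0], "hand": 0}]}}

```text
time_s: 1.98
eef_pos: [0.422, 0.1931, 0.2313]
eef_rot: [0.0, -0.105, 0.994, 0.0]
wrist_force: [1.4, 0.4, 0.3]
opening: 0.0
```

{"fn": "drive_tool", "kwargs": {"deltas": [{"slide": [-0.29, -0.77, 0.3], "delta_rot": [0, 0, 0], "hand": 0}, {"slide": [-0.29, -0.77, 0.3], "delta_rot": [0, 0, 0], "hand": 0}, {"slide": [-0.29, -0.77, 0.3], "delta_rot": [0, 0, 0], "hand": 0}, {"slide": [-0.29, -0.77, 0.3], "delta_rot": [0, 0, 0], "hand": 0}, {"slide": [-0.29, -0.77, 0.3], "delta_rot": [0, 0, 0], "hand": 0}]}}

```text
time_s: 2.6
eef_pos: [0.5337, 0.0204, 0.1557]
eef_rot: [-0.0, -0.105, 0.994, 0.0]
wrist_force: [0.4, 0.5, 0.4]
opening: -0.001
```

```bash
python3 -c "
from h import *
go(1,.1)"
```

```text
2.6 [0.5337 0.0204 0.1557] tool y deg 102.03 z [-1.e-04  1.e-04 -1.e+00] F [0.43 0.51 0.45] -0.0012386987813725943
slide total mm [-0.5 -1.  55.7] units [-0.009 -0.02   1.113]
```

{"fn": "drive_tool", "kwargs": {"deltas": [{"slide": [0, 0, 0.3], "delta_rot": [0, 0, 0], "hand": 0}, {"slide": [0, 0, 0.3], "delta_rot": [0, 0, 0], "hand": 0}, {"slide": [0, 0, 0.3], "delta_rot": [0, 0, 0], "hand": 0}, {"slide": [0, 0, 0.2], "delta_rot": [0, 0, 0], "hand": 0}, {"slide": [0, 0, 0], "delta_rot": [0, 0, 0], "hand": 0}]}}

```text
time_s: 3.22
eef_pos: [0.5324, 0.0222, 0.1005]
eef_rot: [-0.001, -0.107, 0.994, 0.0]
wrist_force: [1.2, -0.5, 0.2]
opening: -0.004
```

```bash
python3 -c "
from h import *
go(1,.0885)
from bench import ctrl
for n,b in(('side',(260,200,420,320)),('top',(250,180,410,300))):
    f=ctrl.camera(n)['frame'][:,:,::-1][b[1]:b[3],b[0]:b[2]]
    cv2.imwrite(f'pics/{n}1.png',cv2.resize(f,None,fx=4,fy=4))"
```

```text
3.23 [0.5324 0.0222 0.1005] tool y deg 102.28 z [-1.6e-03  3.0e-04 -1.0e+00] F [ 1.22 -0.45  0.24] -0.0043302205540332135
slide total mm [-1.3 -3.1 12. ] units [-0.027 -0.062  0.239]
```

View pics/side1.png

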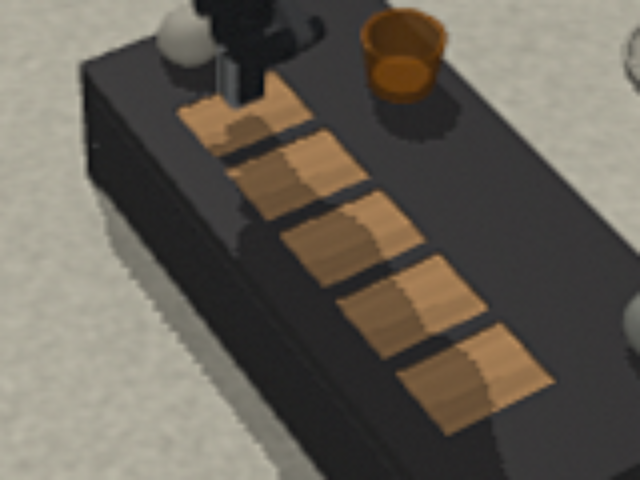

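View pics/top1.png

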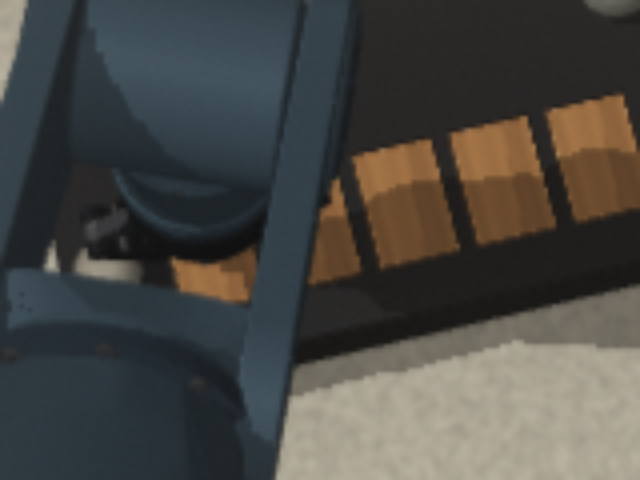

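The fingertip is over inlay 1 (side crop about (240,90)), and the white stone at (185,40) hasn't moved. I'll shift slightly away from it and go down gently.

{"fn": "drive_tool", "kwargs": {"deltas": [{"slide": [0, -0.1, 0], "delta_rot": [0, 0, 0], "hand": 0}, {"slide": [0, 0, 0.1], "delta_rot": [0, 0, 0], "hand": 0}, {"slide": [0, 0, 0.08], "delta_rot": [0, 0, 0], "hand": 0}, {"slide": [0, 0, 0.02], "delta_rot": [0, 0, 0], "hand": 0}, {"slide": [0, 0, 0], "delta_rot": [0, 0, 0], "hand": 0}]}}

```text
time_s: 3.95
eef_pos: [0.5341, 0.0167, 0.0911]
eef_rot: [-0.0, -0.107, 0.994, 0.0]
wrist_force: [-0.8, 0.4, -0.4]
opening: -0.003
```

{"fn": "drive_tool", "kwargs": {"deltas": [{"slide": [0, 0, 0.02], "delta_rot": [0, 0, 0], "hand": 0}, {"slide": [0, 0, 0], "delta_rot": [0, 0, 0], "hand": 0}, {"slide": [0, 0, 0.02], "delta_rot": [0, 0, 0], "hand": 0}, {"slide": [0, 0, 0], "delta_rot": [0, 0, 0], "hand": 0}, {"slide": [0, 0, 0], "delta_rot": [0, 0, 0], "hand": 0}]}}

```text
time_s: 4.58
eef_pos: [0.5342, 0.0167, 0.0893]
eef_rot: [0.0, -0.107, 0.994, -0.0]
wrist_force: [-0.3, -0.1, 0.2]
opening: 0.002
```

```bash
python3 -c "
from h import *
go(1,.0885)"
```

```text
4.58 [0.5342 0.0167 0.0893] tool y deg 102.25 z [ 0. -0. -1.] F [-0.27 -0.06  0.17] 0.0021068960892228475
slide total mm [-0.7  2.8  0.8] units [-0.014  0.055  0.016]
```

{"fn": "drive_tool", "kwargs": {"deltas": [{"slide": [0, 0, 0.02], "delta_rot": [0, 0, 0], "hand": 0}, {"slide": [0, 0, 0], "delta_rot": [0, 0, 0], "hand": 0}, {"slide": [0, 0, 0.02], "delta_rot": [0, 0, 0], "hand": 0}, {"slide": [0, 0, 0], "delta_rot": [0, 0, 0], "hand": 0}, {"slide": [0, 0, 0], "delta_rot": [0, 0, 0], "hand": 0}]}}

```text
time_s: 5.2
eef_pos: [0.5344, 0.0166, 0.0885]
eef_rot: [0.0, -0.107, 0.994, -0.0]
wrist_force: [-4.3, 1.0, 11.5]
opening: 0.0
```

11.5 N with the face staying at z = 0.0885, so inlay 1 is solid. Moving to inlay 2.

{"fn": "drive_tool", "kwargs": {"deltas": [{"slide": [0, 0, -0.25], "delta_rot": [0, 0, 0], "hand": 0}, {"slide": [0, -0.5, 0], "delta_rot": [0, 0, 0], "hand": 0}, {"slide": [0, -0.53, 0], "delta_rot": [0, 0, 0], "hand": 0}, {"slide": [0, 0, 0.16], "delta_rot": [0, 0, 0], "hand": 0}, {"slide": [0, 0, 0], "delta_rot": [0, 0, 0], "hand": 0}]}}

```text
time_s: 5.82
eef_pos: [0.5442, -0.0331, 0.0909]
eef_rot: [-0.001, -0.106, 0.994, 0.001]
wrist_force: [-0.0, 0.7, -0.9]
opening: 0.002
```

```bash
python3 -c "
from h import *
go(2,.0885)"
```

```text
5.83 [ 0.5442 -0.0331  0.0909] tool y deg 102.22 z [-2.e-03  9.e-04 -1.e+00] F [-0.01  0.72 -0.93] 0.0020611169113823316
slide total mm [-1.9 -0.3  2.4] units [-0.038 -0.006  0.048]
```

{"fn": "drive_tool", "kwargs": {"deltas": [{"slide": [0, 0, 0.04], "delta_rot": [0, 0, 0], "hand": 0}, {"slide": [0, 0, 0.02], "delta_rot": [0, 0, 0], "hand": 0}, {"slide": [0, 0, 0.02], "delta_rot": [0, 0, 0], "hand": 0}, {"slide": [0, 0, 0.01], "delta_rot": [0, 0, 0], "hand": 0}, {"slide": [0, 0, 0], "delta_rot": [0, 0, 0], "hand": 0}]}}

```text
time_s: 6.45
eef_pos: [0.545, -0.033, 0.0885]
eef_rot: [-0.0, -0.107, 0.994, 0.0]
wrist_force: [-5.1, 1.6, 10.7]
opening: -0.0
```

Inlay 2 is solid as well (10.7 N at 0.0885). On to inlay 3.

{"fn": "drive_tool", "kwargs": {"deltas": [{"slide": [0, 0, -0.25], "delta_rot": [0, 0, 0], "hand": 0}, {"slide": [0, -0.54, 0], "delta_rot": [0, 0, 0], "hand": 0}, {"slide": [0, -0.54, 0], "delta_rot": [0, 0, 0], "hand": 0}, {"slide": [0, 0, 0.16], "delta_rot": [0, 0, 0], "hand": 0}, {"slide": [0, 0, 0], "delta_rot": [0, 0, 0], "hand": 0}]}}

```text
time_s: 7.08
eef_pos: [0.5557, -0.0857, 0.091]
eef_rot: [-0.001, -0.107, 0.994, 0.001]
wrist_force: [-0.6, -0.2, 0.9]
opening: 0.003
```

{"fn": "drive_tool", "kwargs": {"deltas": [{"slide": [0, 0, 0.04], "delta_rot": [0, 0, 0], "hand": 0}, {"slide": [0, 0, 0.02], "delta_rot": [0, 0, 0], "hand": 0}, {"slide": [0, 0, 0.02], "delta_rot": [0, 0, 0], "hand": 0}, {"slide": [0, 0, 0.01], "delta_rot": [0, 0, 0], "hand": 0}, {"slide": [0, 0, 0], "delta_rot": [0, 0, 0], "hand": 0}]}}

```text
time_s: 7.7
eef_pos: [0.5565, -0.0858, 0.0886]
eef_rot: [-0.0, -0.107, 0.994, 0.0]
wrist_force: [-4.6, 3.1, 10.2]
opening: 0.003
```

```bash
python3 -c "
from h import *
go(3,.0885)"
```

```text
7.7 [ 0.5565 -0.0858  0.0886] tool y deg 102.28 z [-3.e-04  4.e-04 -1.e+00] F [-4.58  3.12 10.21] 0.002815339574662839
slide total mm [-0.7 -0.2  0.1] units [-0.015 -0.003  0.001]
```

Inlay 3 is solid (10.2 N). Inlay 4 next.

{"fn": "drive_tool", "kwargs": {"deltas": [{"slide": [0, 0, -0.25], "delta_rot": [0, 0, 0], "hand": 0}, {"slide": [0, -0.54, 0], "delta_rot": [0, 0, 0], "hand": 0}, {"slide": [0, -0.54, 0], "delta_rot": [0, 0, 0], "hand": 0}, {"slide": [0, 0, 0.16], "delta_rot": [0, 0, 0], "hand": 0}, {"slide": [0, 0, 0], "delta_rot": [0, 0, 0], "hand": 0}]}}

```text
time_s: 8.32
eef_pos: [0.5671, -0.1384, 0.0909]
eef_rot: [-0.001, -0.107, 0.994, 0.001]
wrist_force: [-0.5, 1.0, 0.3]
opening: 0.004
```

{"fn": "drive_tool", "kwargs": {"deltas": [{"slide": [0, 0, 0.04], "delta_rot": [0, 0, 0], "hand": 0}, {"slide": [0, 0, 0.02], "delta_rot": [0, 0, 0], "hand": 0}, {"slide": [0, 0, 0.02], "delta_rot": [0, 0, 0], "hand": 0}, {"slide": [0, 0, 0.01], "delta_rot": [0, 0, 0], "hand": 0}, {"slide": [0, 0, 0], "delta_rot": [0, 0, 0], "hand": 0}]}}

```text
time_s: 8.95
eef_pos: [0.568, -0.1386, 0.0886]
eef_rot: [-0.0, -0.107, 0.994, 0.0]
wrist_force: [-4.1, 2.3, 9.2]
opening: 0.003
```

```bash
python3 -c "
from h import *
go(4,.0885)"
```

```text
8.95 [ 0.568  -0.1386  0.0886] tool y deg 102.28 z [-3.e-04  4.e-04 -1.e+00] F [-4.11  2.25  9.23] 0.0032923341008233528
slide total mm [-1.3 -0.1  0.1] units [-0.026 -0.003  0.001]
```

Inlay 4 is solid (9.2 N). That leaves inlay 5.

{"fn": "drive_tool", "kwargs": {"deltas": [{"slide": [0, 0, -0.25], "delta_rot": [0, 0, 0], "hand": 0}, {"slide": [0, -0.54, 0], "delta_rot": [0, 0, 0], "hand": 0}, {"slide": [0, -0.54, 0], "delta_rot": [0, 0, 0], "hand": 0}, {"slide": [0, 0, 0.16], "delta_rot": [0, 0, 0], "hand": 0}, {"slide": [0, 0, 0], "delta_rot": [0, 0, 0], "hand": 0}]}}

```text
time_s: 9.57
eef_pos: [0.5783, -0.1922, 0.0901]
eef_rot: [-0.001, -0.106, 0.994, 0.001]
wrist_force: [0.0, -0.5, -0.5]
opening: 0.0
```

{"fn": "drive_tool", "kwargs": {"deltas": [{"slide": [0, 0, 0.04], "delta_rot": [0, 0, 0], "hand": 0}, {"slide": [0, 0, 0.02], "delta_rot": [0, 0, 0], "hand": 0}, {"slide": [0, 0, 0.02], "delta_rot": [0, 0, 0], "hand": 0}, {"slide": [0, 0, 0.01], "delta_rot": [0, 0, 0], "hand": 0}, {"slide": [0, 0, 0], "delta_rot": [0, 0, 0], "hand": 0}]}}

```text
time_s: 10.2
eef_pos: [0.5795, -0.1916, 0.0875]
eef_rot: [0.0, -0.107, 0.994, 0.0]
wrist_force: [-1.3, 2.2, 4.8]
opening: -0.002
```

```bash
python3 -c "
from h import *
go(5,.0885)"
```

```text
10.2 [ 0.5795 -0.1916  0.0875] tool y deg 102.26 z [ 1.e-04  2.e-04 -1.e+00] F [-1.32  2.15  4.79] -0.00237572202370517
slide total mm [-1.4  0.1 -1. ] units [-0.029  0.003 -0.019]
```

Inlay 5 has sunk 1 mm with less force, so it gives. Pressing on in small steps.

{"fn": "drive_tool", "kwargs": {"deltas": [{"slide": [0, 0, 0.02], "delta_rot": [0, 0, 0], "hand": 0}, {"slide": [0, 0, 0.02], "delta_rot": [0, 0, 0], "hand": 0}, {"slide": [0, 0, 0.02], "delta_rot": [0, 0, 0], "hand": 0}, {"slide": [0, 0, 0], "delta_rot": [0, 0, 0], "hand": 0}, {"slide": [0, 0, 0], "delta_rot": [0, 0, 0], "hand": 0}]}}

```text
time_s: 10.82
eef_pos: [0.5797, -0.192, 0.0844]
eef_rot: [0.0, -0.107, 0.994, -0.0]
wrist_force: [0.5, 3.3, 3.4]
opening: -0.004
```

{"fn": "drive_tool", "kwargs": {"deltas": [{"slide": [0, 0, 0.02], "delta_rot": [0, 0, 0], "hand": 0}, {"slide": [0, 0, 0.01], "delta_rot": [0, 0, 0], "hand": 0}, {"slide": [0, 0, 0], "delta_rot": [0, 0, 0], "hand": 0}, {"slide": [0, 0, 0], "delta_rot": [0, 0, 0], "hand": 0}, {"slide": [0, 0, 0], "delta_rot": [0, 0, 0], "hand": 0}]}}

```text
time_s: 11.45
eef_pos: [0.5797, -0.192, 0.0829]
eef_rot: [0.0, -0.107, 0.994, -0.0]
wrist_force: [0.8, 3.4, 4.2]
opening: -0.0
```

```bash
python3 -c "
from h import *
go(5,.0885)
from bench import ctrl
cv2.imwrite('pics/side2.png',ctrl.camera('side')['frame'][:,:,::-1])"
```

```text
11.45 [ 0.5797 -0.192   0.0829] tool y deg 102.24 z [ 4.e-04 -1.e-04 -1.e+00] F [0.78 3.35 4.23] -0.00018186843572720376
slide total mm [-1.4  0.5 -5.6] units [-0.028  0.01  -0.112]
```

View pics/side2.png

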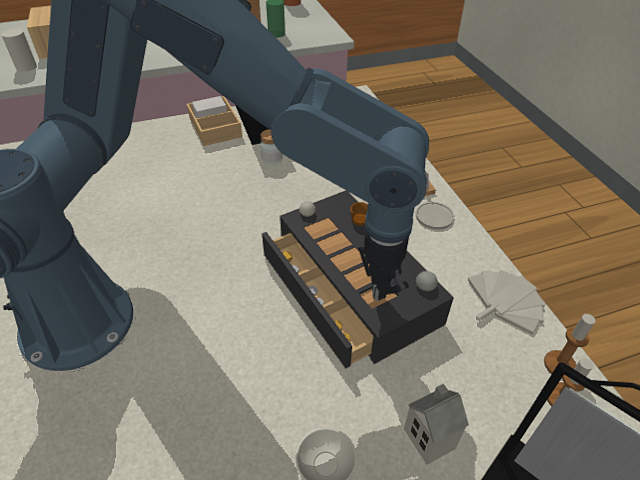

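The drawer is out (front runs from (265,235) to (350,365)). Next I'll lift straight up, well clear, then check again.

{"fn": "drive_tool", "kwargs": {"deltas": [{"slide": [0, 0, -0.2], "delta_rot": [0, 0, 0], "hand": 0}, {"slide": [0, 0, -0.5], "delta_rot": [0, 0, 0], "hand": 0}, {"slide": [0, 0, -0.6], "delta_rot": [0, 0, 0], "hand": 0}, {"slide": [0, 0, -0.7], "delta_rot": [0, 0, 0], "hand": 0}, {"slide": [0, 0, -0.7], "delta_rot": [0, 0, 0], "hand": 0}]}}

```text
time_s: 12.12
eef_pos: [0.5787, -0.1924, 0.2187]
eef_rot: [-0.001, -0.106, 0.994, -0.0]
wrist_force: [0.8, 0.2, -0.9]
opening: -0.003
```

{"fn": "drive_tool", "kwargs": {"deltas": [{"slide": [0.5, 0.4, -0.3], "delta_rot": [0, 0, 0], "hand": 0}, {"slide": [0.8, 0.7, 0], "delta_rot": [0, 0, 0], "hand": 0}, {"slide": [0.8, 0.7, 0], "delta_rot": [0, 0, 0], "hand": 0}, {"slide": [0.5, 0.4, 0], "delta_rot": [0, 0, 0], "hand": 0}, {"slide": [0, 0, 0], "delta_rot": [0, 0, 0], "hand": 0}]}}

```text
time_s: 12.75
eef_pos: [0.4275, -0.1115, 0.2329]
eef_rot: [-0.0, -0.107, 0.994, -0.0]
wrist_force: [1.2, -0.1, -0.2]
opening: 0.003
```

{"fn": "drive_tool", "kwargs": {"deltas": [{"slide": [0, 0, 0], "delta_rot": [0, 0, 0], "hand": 0}, {"slide": [0, 0, 0], "delta_rot": [0, 0, 0], "hand": 0}, {"slide": [0, 0, 0], "delta_rot": [0, 0, 0], "hand": 0}, {"slide": [0, 0, 0], "delta_rot": [0, 0, 0], "hand": 0}, {"slide": [0, 0, 0], "delta_rot": [0, 0, 0], "hand": 0}]}}

```text
time_s: 13.38
eef_pos: [0.4292, -0.1121, 0.2327]
eef_rot: [-0.0, -0.107, 0.994, 0.0]
wrist_force: [0.1, -0.2, 0.8]
opening: -0.002
```

```bash
python3 -c "
from h import *
go(5,.0885)
from bench import ctrl
cv2.imwrite('pics/side3.png',ctrl.camera('side')['frame'][:,:,::-1])
cv2.imwrite('pics/top3.png',ctrl.camera('top')['frame'][:,:,::-1])"
```

```text
13.38 [ 0.4292 -0.1121  0.2327] tool y deg 102.24 z [-3.e-04  1.e-04 -1.e+00] F [ 0.13 -0.2   0.77] -0.0018222881161095968
slide total mm [-131.5 -109.5  144.1] units [-2.63  -2.19   2.883]
```

View pics/side3.png

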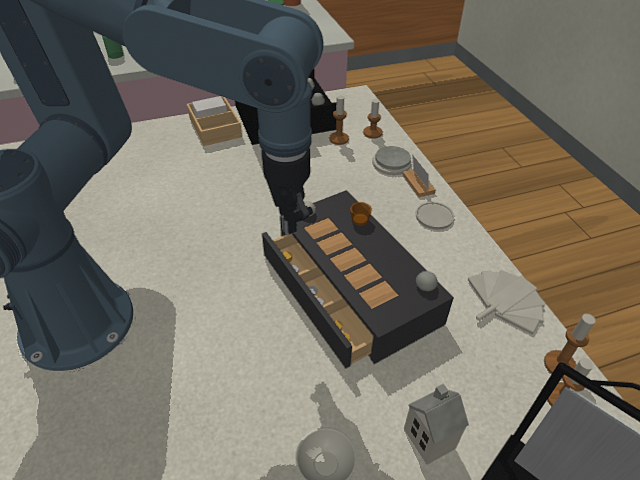

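View pics/top3.png

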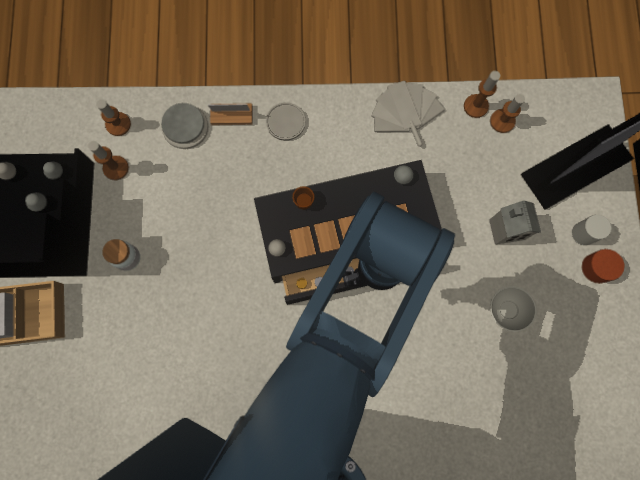

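The arm is clear in both views, and the stones (277,247) and (403,175), cup, house, jar and bowl are where they started. One quick measurement of the drawer's travel from these pictures before handing in.

```bash
python3 -c "
from h import *
c=pickle.load(open('side.pkl','rb'))
a=np.radians(12.3);ex=np.array([np.cos(a),np.sin(a)])
f=cv2.imread('pics/side3.png')
cv2.imwrite('pics/crop3.png',cv2.resize(f[220:380,255:395],None,fx=4,fy=3.75))
# drawer front top outer corners (side view), relative to plinth centre along plinth x
p=ray(c,[[263,233],[350,345]],.076)[:,:2]
print(p,(p-P[2])@ex, 'inlay3->front face (shut) unknown offset')
q=ray(c,[[281,214],[374,334]],.09)[:,:2];print((q-P[2])@ex)
"
```

```text
[[ 0.41249907  0.05638768]
 [ 0.49001027 -0.27509287]] [-0.11118681 -0.10607027] inlay3->front face (shut) unknown offset
[-0.05447454 -0.06165409]
```

View pics/crop3.png

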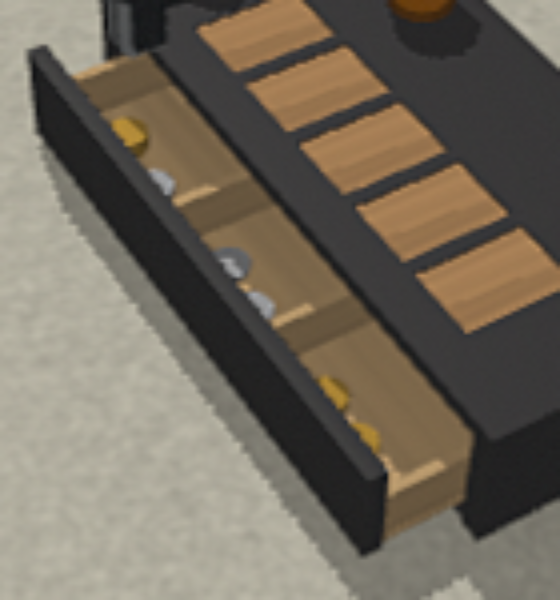

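The drawer is about 50 mm or more out by a rough reading, which fits the full 55 mm. The catch has sprung back. Handing in.

```bash
python3 -c "
from bench import ctrl
print(ctrl.hand_in(), ctrl.get_obs()['time_s'])"
```

```text
the job is handed in; nothing more can be done
the job is handed in; nothing more can be done
```

The hidden catch is inlay 5, at the plinth's right-hand end. I pressed it in about 5.6 mm and the drawer sprang open. I then lifted straight up, drew back clear of everything and handed the job in at about 13.5 s.

- **Finding it:** I felt each inlay with the closed fingertips. Inlays 1 to 4 were solid, giving 9 to 11.5 N with no movement. Inlay 5 gave way at about 3 to 5 N.
- **Last checks:** The side view shows the drawer still open after I drew back, with the catch level with the other inlays. The stones, cup, house, jar and bowl looked unmoved in the top view. In the side view the white stone was hidden behind the gripper. The wrist force was about zero, with the fingertips 233 mm above the table.
- **Less certain:** My reading of how far the drawer is out came from hand-picked corner points. The two ends gave 44 and 57 mm, which is too rough to confirm the full 55 mm. I saw no other check fail or disagree.

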